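# Start the holding timers of three filled containers, in order

## Task

Three batches of vegetables have been set out, each with a kitchen timer standing in front of it, on the robot's side. Start the timers in the order the batches were filled by pressing the round key on top, gently and all the way down so that it stays down: first the timer of the long pan of courgettes, then that of the round pot of tomatoes, then that of the square tub of onions. Leave the key of the empty pan's timer up, do not pick up or push aside the timers, and leave everything else where it stands.

Things in the scene. Friction and masses are not known exactly. Their poses are not given: they have to be found in the camera images.
- pan_courgette: Long steel pan, 176 x 108 mm, 65 mm high (its contents reach 75 mm), holding three whole courgettes laid lengthwise; fixed. Origin: centre of its underside, on the table; its x axis runs lengthwise, away from the robot; its -x end faces the robot.
- pot_round: Round steel pot, 130 mm across, 70 mm high (its contents reach 80 mm), holding five tomatoes; fixed. Origin: centre of its underside; its -x side faces the robot.
- tub_square: Square white plastic tub, 124 x 124 mm, 70 mm high, holding four onions; fixed. Origin: centre of its underside; its -x side faces the robot.
- pan_empty: Long steel pan like the courgette pan (176 x 108 x 65 mm), but empty; fixed. Origin: centre of its underside; its -x end faces the robot.
- timer_courgette: Kitchen timer that goes with the long pan of courgettes: it stands loose on the table in front of that container, on the robot's side, about 15 to 40 mm clear of it. Grey housing 64 x 64 x 32 mm, 200 to 325 g, with a dark display on its -x side and a large round white key on top. All four timers look alike. Origin: centre of its underside; z up.
- timer_round: Kitchen timer that goes with the round pot of tomatoes: it stands loose on the table in front of that container, on the robot's side, about 15 to 40 mm clear of it. Grey housing 64 x 64 x 32 mm, 200 to 325 g, with a dark display on its -x side and a large round white key on top. All four timers look alike. Origin: centre of its underside; z up.
- timer_square: Kitchen timer that goes with the square tub of onions: it stands loose on the table in front of that container, on the robot's side, about 15 to 40 mm clear of it. Grey housing 64 x 64 x 32 mm, 200 to 325 g, with a dark display on its -x side and a large round white key on top. All four timers look alike. Origin: centre of its underside; z up.
- timer_empty: Kitchen timer that goes with the empty long pan: it stands loose on the table in front of that container, on the robot's side, about 15 to 40 mm clear of it. Grey housing 64 x 64 x 32 mm, 200 to 325 g, with a dark display on its -x side and a large round white key on top. All four timers look alike. Origin: centre of its underside; z up.
- key_courgette_top (a point): Centre of the top face of the round white key of timer_courgette (moves with the key). The key is 40 mm across, at the middle of the timer; its top is 44 mm above the table when up and 37 mm when fully down (5 mm proud of the housing).
- key_courgette (a joint): How far the key of timer_courgette has been pressed down, m: 0 up (timer off), 0.007 fully down (timer running). It takes about 3 N and has no spring: it stays where it is left.
- key_round_top (a point): Centre of the top face of the round white key of timer_round (moves with the key). The key is 40 mm across, at the middle of the timer; its top is 44 mm above the table when up and 37 mm when fully down (5 mm proud of the housing).
- key_round (a joint): How far the key of timer_round has been pressed down, m: 0 up (timer off), 0.007 fully down (timer running). It takes about 3 N and has no spring: it stays where it is left.
- key_square_top (a point): Centre of the top face of the round white key of timer_square (moves with the key). The key is 40 mm across, at the middle of the timer; its top is 44 mm above the table when up and 37 mm when fully down (5 mm proud of the housing).
- key_square (a joint): How far the key of timer_square has been pressed down, m: 0 up (timer off), 0.007 fully down (timer running). It takes about 3 N and has no spring: it stays where it is left.
- key_empty_top (a point): Centre of the top face of the round white key of timer_empty (moves with the key). The key is 40 mm across, at the middle of the timer; its top is 44 mm above the table when up and 37 mm when fully down (5 mm proud of the housing).
- key_empty (a joint): How far the key of timer_empty has been pressed down, m: 0 up (timer off), 0.007 fully down (timer running). It takes about 3 N and has no spring: it stays where it is left.
- shaker: White shaker jar with steel cap, 48 mm across, 85 mm tall, standing between the two middle timers; loose. Origin: centre of its underside.
- spatula: Black-handled spatula lying on the table near the robot; loose. Origin: on its handle line.
- cup: Steel cup, 76 mm across, 75 mm tall, near the robot on its left; loose. Origin: centre of its underside.
- pepper: Yellow bell pepper, about 80 mm across, 79 mm tall, near the robot, a little left of straight ahead; loose. Origin: centre of its underside.
- courgette: Courgette, 42 mm thick, about 190 mm long, lying on the table to the left of the timers; loose. Origin: centre of its underside.
- oil: Green oil bottle, 60 mm across, 170 mm tall, to the left of the containers; loose. Origin: centre of its underside.
- bowl: Steel bowl, 150 mm across, 60 mm tall, to the right of the containers; loose. Origin: centre of its underside.

How it is judged:
On the way, in this order (a step that is already met when the one before it is completed fails the run):
1. the key of the timer of the long pan of courgettes is pressed down (value of joint key_courgette above 0.0055 m), for 0.1 s.
2. the key of the timer of the round pot of tomatoes is pressed down (value of joint key_round above 0.0055 m), for 0.1 s.
3. the key of the timer of the square tub of onions is pressed down (value of joint key_square above 0.0055 m), for 0.1 s.
At the end, for the whole second after the job is handed in: The keys of the courgette, tomato and onion timers are down (at least 5.5 of 7 mm), the empty pan's timer key is up (within 1.5 mm), and all four timers stand upright and at rest within 20 mm of where they began (value of joint each of key_courgette, key_round, key_square above 0.0055 m and value of joint key_empty below 0.0015 m and distance of each of timer_courgette, timer_round, timer_square, timer_empty from where it was at the start of the episode below 0.02 m and angle between each of timer_courgette, timer_round, timer_square, timer_empty's own z axis and vertical below 0.05 rad and linear speed of each of timer_courgette, timer_round, timer_square, timer_empty below 0.02 m/s); the robot touches nothing.
It fails at once if the key of the empty pan's timer is pressed by more than 3 mm (value of joint key_empty above 0.003 m).
It fails at once if a timer is pressed harder than 25 N (contact force between any of the fingers, the arm and timer_courgette above 25 N or contact force between any of the fingers, the arm and timer_round above 25 N or contact force between any of the fingers, the arm and timer_square above 25 N or contact force between any of the fingers, the arm and timer_empty above 25 N).
It fails at once if a timer is lifted by more than 8 mm (height (world z) of any of timer_courgette, timer_round, timer_square, timer_empty above 0.008 m).
It fails at once if a timer is pushed more than 25 mm from its place (distance of any of timer_courgette, timer_round, timer_square, timer_empty from where it was at the start of the episode above 0.025 m).
It fails at once if a bystander is moved by more than 25 mm (distance of any of shaker, spatula, cup, pepper, courgette, oil, bowl from where it was at the start of the episode above 0.025 m).
It also fails if it takes over 48 s, if anything falls off the work surface, if the arm or the gripper's body presses on something with over 40 N, if the wrist force passes 120 N, or if a joint passes its speed limit or range.

## Robot

A 7-joint arm with a two-finger parallel gripper is mounted at the origin on the work surface. World frame = base frame: x ahead of the robot, y to its left, z up, the work surface at z = 0. Lengths are in m, angles in rad, forces in N, time in s.
With the tool pointing down it reaches from about 0.425 to 0.875 m from the base axis. Payload 9.9 kg.
Tool frame: the origin (TCP) lies at the very end of the fingers, on their centre line; the grasp point (between the pads) lies 19 mm behind it; z points along the fingers, y is the direction in which the jaws open and shut (so a half turn about z gives the same grasp; the last joint's range is limited). The gripper opens to 85 mm and grips with 20 to 120 N. Pads are 22 mm wide; open, the fingers measure 114 mm over their backs; the gripper's body (76 mm by 85 mm) begins 54 mm behind the grasp point. The pads swing forward as they close: fully open they stand 13 mm farther back than shut.
Start: joints at [1.041, 0.576, 0.025, 1.437, -0.015, 1.129, -0.057], TCP at [0.291, -0.609, 0.192] pointing down, gripper open.
Joint ranges: [-2.76, 2.76], [-0.34, 2.15], [-1.52, 1.57], [0.19, 2.46], [-1.09, 4.23], [0.17, 1.99], [-2.82, 2.82]. Speed limits (rad/s): [2.22, 2.22, 3.01, 3.01, 3.14, 3.14, 3.14].

## Interface

Orientations are given as a unit quaternion [w, x, y, z].
In Python, from workcell import observe, get_image, hand_in gives the robot as it stands.
- The arm moves only by the tool carry_out, never from a script. Its argument "deltas" is a list of rows, each a list of 5 numbers: the shift along the world's x, y, z in cm, then the turn about the world's z in rad, then the finger opening in cm, from 0 to 8.54. A call has 1 to 20 rows; each row shifts and turns the pose as measured when the row begins; what a row does not reach is not made up. A row lasts 1/10 s, in which the tool goes at most 50 mm and 8.59 degrees, less where a joint would pass 70% of its speed; a pose out of reach is approached as far as the arm can. A call is refused whole if a number of a shift passes 5 or a number of a turn 0.15, either way. A call with a gripper value outside its range is refused whole. The fingers move at their own pace and stop on an object; "grip_force" is the grip in N (left out, the last holds). Time passes only in rows, so rows that do not move let the fingers close. It gives the time, the measured TCP pose, the force and the opening at its end, in the units of the state.
- observe(): the state, without advancing time (a new reading comes with each control period).
- get_image(name): name is "scene" or "top"; returns a dict with "pixels" (420x560x3 uint8, red, green, blue), "range_z" (420x560 float32, m along the optical axis (not along the pixel's ray), 0 where there is no reading), "mtx" (3x3 intrinsics, pixels), "D" ([k1, k2, p1, p2, k3] as OpenCV has them; the pictures are not rectified), "rvec" (rotation vector, rad) and "tvec" (3), from world to camera coordinates, as OpenCV has them. Camera axes: x right, y down, z forward; pixel columns grow to the right and rows downward; lengths in m; the calibration is good to about 2 mm. A picture is of the moment at which its call begins.
- hand_in(): hands the job in, once; it reports no verdict.
The state is a dict: "time": time; "q": joint angles; "joint_vel": joint speeds; "joint_efforts": joint torques, N m; "ee_pos": TCP position; "eef_rot": TCP orientation; "wrist_force": force on the tool from outside, world axes, zero at the start; "torque": the same for the moment, N m; "gripper_width": finger opening in m.
Only numpy, scipy, OpenCV 4.12 (cv2) and the standard library are available. Lean on these libraries where they do the work, as an engineer would, in place of code of your own. Each camera call takes 0.05 s, during which the arm holds its last target.

## Working session

There is one attempt and no reset: what is moved stays moved. The work goes in short steps, Python scripts to look and compute and a tool call to move; the robot and the scene stay as the last step left them, time stands still between calls to the robot, and variables do not carry over. Pictures are saved under pics/ and viewed, and the job is handed in when it is done.

Besides the shell and the picture viewer there is one more tool, called after "Call:" as name(argument=value, ...), one argument or row to a line, values as JSON. carry_out: Moves the arm, as the interface text tells. Its arguments: {"type":"object","properties":{"deltas":{"type":"array"},"grip_force":{"type":"number"}},"required":["deltas"]}

```bash
mkdir -p pics; python3 - <<'E'
from workcell import observe,get_image
import cv2,numpy as np
print(observe())
for n in("scene","top"):
    d=get_image(n); cv2.imwrite(f"pics/{n}0.png",d["pixels"][:,:,::-1]); np.savez(f"{n}0.npz",**d)
    print(d["mtx"],d["D"],d["rvec"],d["tvec"])
E
```

```text
{'time': 0.0, 'q': array([ 1.04119727,  0.57651317,  0.02488495,  1.4379532 , -0.01501784,
        1.12899311, -0.05652076]), 'joint_vel': array([ 1.25687232e-03,  1.03206620e-03,  7.03765459e-05, -1.05736556e-03,
       -1.32886999e-04,  1.16346017e-03, -9.12456190e-04]), 'joint_efforts': array([ 7.56279178e-05, -7.65752578e+01,  2.25077391e+00, -2.85957170e+01,
        1.53480156e-02,  1.28767433e-02, -6.46822969e-05]), 'ee_pos': array([ 0.29079709, -0.60855026,  0.19124042]), 'eef_rot': array([-8.08343562e-04,  9.75263466e-01,  2.21044032e-01, -2.31378132e-04]), 'wrist_force': array([0.76420462, 0.8791461 , 0.79575427]), 'torque': array([-0.0316622 ,  0.04513703,  0.01876067]), 'gripper_width': 0.08564365672589683}
[[410.65312      0.         271.78107536]
 [  0.         410.65312    212.71713386]
 [  0.           0.           1.        ]] [-0.01426058  0.          0.          0.          0.        ] [ 0.79014089  2.69278347 -0.92423642] [ 0.44628637 -0.16156285  1.52902177]
[[531.59634655   0.         286.26666373]
 [  0.         531.59634655 204.63971799]
 [  0.           0.           1.        ]] [-0.16588726  0.          0.          0.          0.        ] [ 2.15780385 -2.18743142  0.1138357 ] [-0.03385321  0.52211285  1.87424458]
```

View pics/scene0.png

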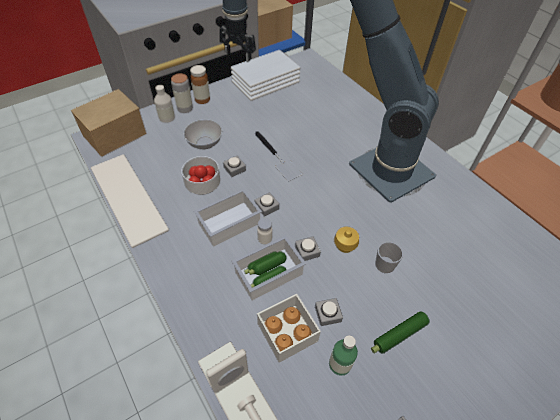

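View pics/top0.png

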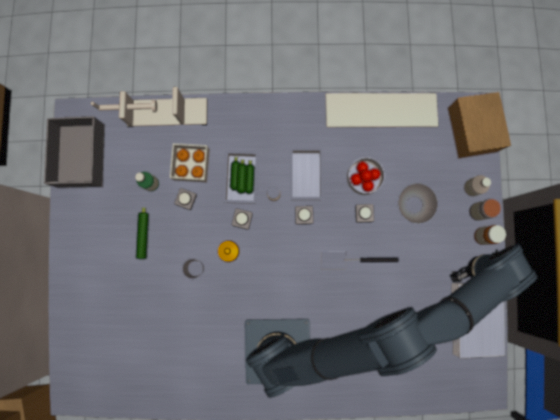

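The top view shows the timers, left to right: onions (185,199), courgettes (242,218), empty (304,214), tomatoes (365,213). The scene view shows them at (329,310), (308,246), (268,202) and (234,163). Next I'll measure the key centres in both views.

```bash
cat > h.py <<'E'
import cv2,numpy as np
def ray(d,uv,z):
    p=cv2.undistortPoints(np.array([[uv]],float),d["mtx"],d["D"])[0,0]
    R=cv2.Rodrigues(d["rvec"])[0]; t=np.ravel(d["tvec"])
    c=-R.T@t; v=R.T@np.array([p[0],p[1],1]); return c+v*(z-c[2])/v[2]
def keys(d,seeds,z=.044,r=11,thr=165):
    im=d["pixels"].astype(int); m=((im.min(2)>thr)).astype(np.uint8)
    out=[]
    for n,(u,v) in seeds.items():
        s=np.zeros_like(m); s[v-r:v+r+1,u-r:u+r+1]=m[v-r:v+r+1,u-r:u+r+1]
        k,l,st,c=cv2.connectedComponentsWithStats(s)
        i=1+np.argmax(st[1:,4]); print(n,st[i],c[i].round(1),ray(d,c[i],z).round(4))
S={"top":dict(square=(185,199),cour=(242,218),empty=(304,214),round=(365,213)),
"scene":dict(square=(329,310),cour=(308,246),empty=(267,202),round=(234,163))}
E
python3 - <<'E'
from h import *
for n in S:
    d=dict(np.load(n+"0.npz"));print(n)
    for t in(150,175): keys(d,S[n],thr=t)
rows=[]
for n in S:
    d=dict(np.load(n+"0.npz"))
    rows.append(np.hstack([cv2.resize(d["pixels"][v-16:v+17,u-16:u+17,::-1],(198,198),interpolation=0) for u,v in S[n].values()]))
cv2.imwrite("pics/k0.png",np.vstack(rows))
E
```

```text
top
square [180 194   9   9  68] [184.  197.9] [0.5487 0.3234 0.044 ]
cour [237 214  10   9  72] [241.2 218.1] [0.4743 0.1191 0.044 ]
empty [300 210  10  10  76] [304.1 214.3] [ 0.4845 -0.1035  0.044 ]
round [361 208  10  10  76] [365.2 212.3] [ 0.4887 -0.3209  0.044 ]Traceback (most recent call last):
  File "<stdin>", line 4, in <module>
  File "h.py", line 12, in keys
    i=1+np.argmax(st[1:,4]); print(n,st[i],c[i].round(1),ray(d,c[i],z).round(4))
        ~~~~~~~~~^^^^^^^^^^
    return _wrapfunc(a, 'argmax', axis=axis, out=out, **kwds)
    return bound(*args, **kwds)
ValueError: attempt to get argmax of an empty sequence
```

```bash
python3 - <<'E'
from h import *
d=dict(np.load("scene0.npz"))
for t in(140,150,165):keys(d,S["scene"],thr=t,r=9)
d=dict(np.load("top0.npz"));keys(d,S["top"],thr=140)
# tallness over table, from depth in top and shaker
rows=[]
for n in S:
    d=dict(np.load(n+"0.npz"))
    rows.append(np.hstack([cv2.resize(d["pixels"][v-16:v+17,u-16:u+17,::-1],(198,198),interpolation=0) for u,v in S[n].values()]))
cv2.imwrite("pics/k0.png",np.vstack(rows))
d=dict(np.load("top0.npz"));print("shaker",ray(d,(274,194),.085),"pepper",ray(d,(228,251),.07),"tool tip px? ")
E
```

```text
square [320 301  18  15 170] [328.8 307. ] [0.5519 0.3256 0.044 ]
cour [302 239  13  11 114] [307.9 243.8] [0.4774 0.1231 0.044 ]
empty [258 193  15  11 113] [265.4 198. ] [ 0.4897 -0.1041  0.044 ]
round [225 154  19  12 155] [233.6 158.2] [ 0.4863 -0.327   0.044 ]
square [323 301  14  14 144] [329.3 307.4] [0.5516 0.3272 0.044 ]
cour [302 239  13  11 109] [307.8 243.7] [0.4773 0.1229 0.044 ]
empty [261 195  12   9  89] [266.4 198.8] [ 0.4885 -0.0992  0.044 ]
round [228 157  11   8  69] [233.4 160.5] [ 0.4927 -0.3172  0.044 ]
square [323 302  14  12 136] [329.3 307.5] [0.5517 0.3275 0.044 ]
cour [302 239  12  10 102] [307.7 243.6] [0.4775 0.1223 0.044 ]
empty [261 195  11   9  79] [266.4 198.8] [ 0.4888 -0.0992  0.044 ]
round [229 157  10   8  64] [233.5 160.5] [ 0.4924 -0.317   0.044 ]
square [180 193   9  10  76] [183.9 197.7] [0.5496 0.3237 0.044 ]
cour [237 213  10  11  82] [241.4 218. ] [0.4745 0.1186 0.044 ]
empty [299 209  11  11  89] [304.1 214. ] [ 0.4856 -0.1035  0.044 ]
round [361 208  10  10  83] [365.3 212.3] [ 0.4885 -0.3213  0.044 ]
shaker [0.55339635 0.00142476 0.085     ] pepper [0.35821384 0.16376743 0.07      ] tool tip px?
```

```bash
sleep 1
```

```text
(no output)
```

View pics/k0.png

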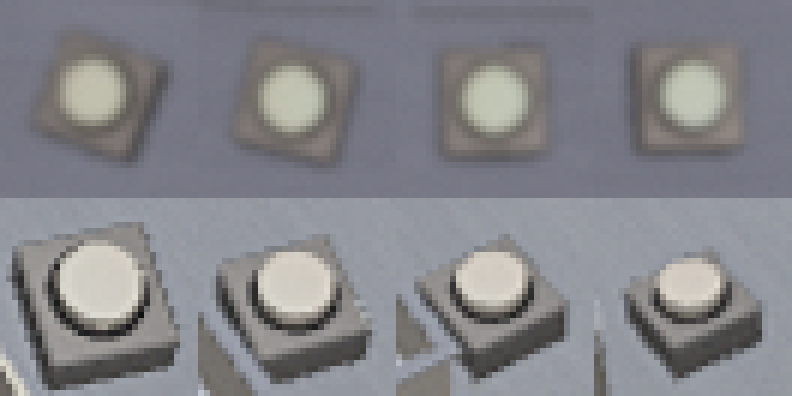

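Both views agree to within about 4 mm: courgettes (0.476, 0.121), tomatoes (0.490, −0.319), onions (0.550, 0.325). I'll close the fingers and head to the courgette timer at z of about 0.19.

Call:
carry_out(
  deltas=[
    [2,3,0,0,0],
    [2,3,0,0,0],
    [2,3,0,0,0],
    [2,3,0,0,0],
    [2,3,0,0,0],
    [2,3,0,0,0],
    [2,3,0,0,0],
    [2,3,0,0,0],
    [2,3,0,0,0],
    [0,4,0,0,0],
    [0,4,0,0,0],
    [0,4,0,0,0],
    [0,4,0,0,0],
    [0,4,0,0,0],
    [0,4,0,0,0],
    [0,4,0,0,0],
    [0,4,0,0,0],
  ],
  grip_force=20,
)

```text
time: 1.8
ee_pos: [0.4686, 0.0012, 0.185]
eef_rot: [-0.003, 0.976, 0.216, -0.004]
wrist_force: [0.6, 1.8, -0.0]
gripper_width: 0.0002
```

Call:
carry_out(
  deltas=[
    [0.2,3,0,0,0],
    [0.2,3,0,0,0],
    [0.2,3,0,0,0],
    [0.1,2.5,0,0,0],
    [0,0,-3,0,0],
    [0,0,-3,0,0],
    [0,0,-3,0,0],
    [0,0,-2,0,0],
    [0,0,0,0,0],
    [0,0,0,0,0],
  ],
)

```text
time: 2.8
ee_pos: [0.4732, 0.1299, 0.0714]
eef_rot: [-0.005, 0.975, 0.222, -0.004]
wrist_force: [-0.4, 0.2, 0.7]
gripper_width: -0.0003
```

Call:
carry_out(
  deltas=[
    [0.3,-0.9,0,0,0],
    [0,0,-1,0,0],
    [0,0,-1,0,0],
    [0,0,0,0,0],
    [0,0,0,0,0],
  ],
)

```text
time: 3.3
ee_pos: [0.4787, 0.1199, 0.0528]
eef_rot: [-0.005, 0.975, 0.222, -0.002]
wrist_force: [0.1, -0.3, 0.3]
gripper_width: -0.0004
```

```bash
python3 - <<'E'
from h import *
from workcell import *
a=get_image("scene")["pixels"][190:300,240:380,::-1];b=get_image("top")["pixels"][165:275,170:310,::-1]
cv2.imwrite("pics/c1.png",np.hstack([cv2.resize(x,None,fx=2.8,fy=2.8) for x in(a,b)]));print(observe()["ee_pos"],observe()["wrist_force"])
E
```

```text
[0.47874807 0.12000203 0.05291835] [0.57254916 0.09134602 0.22793423]
```

View pics/c1.png

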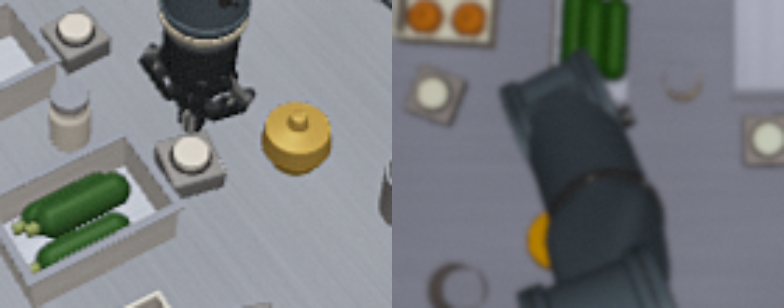

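```bash
python3 - <<'E'
from h import *
from workcell import *
o=observe()
d=get_image("scene")
P=np.array([o["ee_pos"],o["ee_pos"]+[0,0,.02],[.476,.121,.044]])
print(cv2.projectPoints(P,d["rvec"],d["tvec"],d["mtx"],d["D"])[0][:,0])
R=cv2.Rodrigues(d["rvec"])[0];print("cam",-R.T@np.ravel(d["tvec"]))
im=d["pixels"][205:265,270:350,::-1];cv2.imwrite("pics/c2.png",cv2.resize(im,None,fx=9,fy=9,interpolation=0))
for v in range(222,256,2): print(v,d["range_z"][v,304:316].round(3), d["pixels"][v,304:316].mean(1).astype(int))
E
```

```text
[[307.13592648 241.63760255]
 [307.60638688 237.96061681]
 [307.83839846 243.07484936]]
cam [0.95656657 0.65391932 1.10478576]
222 [1.166 1.164 1.177 1.172 1.165 1.151 1.145 0.    1.141 1.144 1.149 1.147] [32 31 34 32 24 23 29 29 28 26 27 19]
224 [1.171 1.176 1.175 1.195 1.163 1.161 1.157 1.157 1.157 1.157 1.157 1.154] [33 34 28 47 45 27 34 27 23 35 29  9]
226 [1.189 1.187 1.185 1.196 1.171 1.164 1.164 1.159 1.163 1.188 1.185 1.186] [22 31 34 38 35 28 33 31 27 42 54 59]
228 [1.19  1.192 1.192 1.198 1.185 1.183 1.182 1.165 1.182 1.179 1.181 1.179] [57 19 15 27 21 31 28 27 24 49 55 61]
230 [1.217 1.204 1.201 1.199 1.19  1.185 1.19  1.185 1.188 1.192 1.176 1.175] [ 43  90 137 119  55  27  31  26  29  31  34  30]
232 [1.221 1.212 1.208 1.205 1.199 1.205 1.201 1.198 1.206 1.217 1.182 1.179] [ 36 103  70  75 109  87  38  22  23  88  68  28]
234 [1.227 1.218 1.215 1.213 1.212 1.215 1.21  1.207 1.224 1.343 1.349 1.349] [127 112  60  78 108  73  41  21  64 161 172 165]
236 [1.345 1.225 1.22  1.218 1.217 1.226 1.219 1.301 1.302 1.346 1.338 1.344] [157 131  49  93 110  61   9  83 146 147 159 16
[... 454 characters left out ...]
281 1.287] [211 210 211 209 211 209 209 211 212 221 154 118]
246 [1.264 1.272 1.268 1.261 1.267 1.264 1.264 1.269 1.266 1.267 1.275 1.274] [218 212 211 209 211 210 211 212 216 218 129  72]
248 [1.266 1.262 1.266 1.264 1.26  1.267 1.257 1.266 1.261 1.275 1.278 1.277] [148 205 221 222 220 223 224 205 169 104  37 101]
250 [1.271 1.266 1.269 1.266 1.266 1.267 1.274 1.27  1.273 1.273 1.273 1.274] [ 52 100 135 138 141 135 102  90  54  80 137 154]
252 [1.264 1.267 1.27  1.267 1.267 1.268 1.267 1.267 1.269 1.264 1.272 1.268] [152 154 130  91  81  88 115 147 154 159 157 149]
254 [1.26  1.263 1.265 1.264 1.262 1.268 1.258 1.266 1.268 1.268 1.27  1.272] [155 156 161 161 156 147 140 126 106  89  89  81]
```

View pics/c2.png

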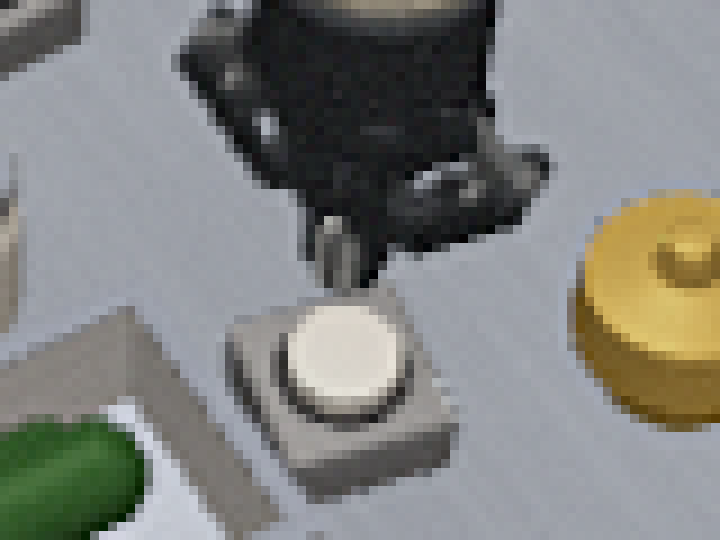

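```bash
python3 - <<'E'
from h import *
from workcell import *
o=observe(); d=get_image("scene");R=cv2.Rodrigues(d["rvec"])[0];t=np.ravel(d["tvec"])
def bp(u,v,z):
    p=cv2.undistortPoints(np.array([[[u,v]]],float),d["mtx"],d["D"])[0,0]
    return R.T@(np.array([p[0]*z,p[1]*z,z])-t)
for u,v in[(306,236),(308,236),(310,236),(308,232),(308,242),(306,240),(308,250),(318,240),(325,240)]:
    z=float(d["range_z"][v,u]);print(u,v,z,bp(u,v,z).round(3))
print(o["time"],o["ee_pos"],(R@o["ee_pos"]+t))
E
```

```text
306 236 1.2210533618927002 [0.491 0.126 0.1  ]
308 236 1.215207576751709 [0.488 0.131 0.105]
310 236 1.2213444709777832 [0.481 0.132 0.099]
308 232 1.2026594877243042 [0.488 0.129 0.122]
308 242 1.2787861824035645 [0.472 0.116 0.041]
306 240 1.274828314781189 [0.476 0.111 0.048]
308 250 1.2655667066574097 [0.487 0.138 0.037]
318 240 1.3295419216156006 [0.422 0.108 0.003]
325 240 1.3343876600265503 [ 0.401  0.119 -0.001]
3.45 [0.47882473 0.12007379 0.05300409] [0.10889547 0.08912533 1.26478119]
```

The picture shows the finger tip above the key's far edge, at about (308,237), with the key uncovered. By depth the tip looks higher than the reported TCP. I'll go down in small steps and watch the force.

Call:
carry_out(
  deltas=[
    [-0.2,0.1,-0.2,0,0],
    [0,0,-0.2,0,0],
    [0,0,-0.2,0,0],
    [0,0,-0.2,0,0],
    [0,0,0,0,0],
  ],
)

```text
time: 4.0
ee_pos: [0.4768, 0.1216, 0.0447]
eef_rot: [-0.005, 0.975, 0.222, -0.001]
wrist_force: [-0.5, 0.3, -0.1]
gripper_width: 0.0003
```

Call:
carry_out(
  deltas=[
    [0,0,-0.2,0,0],
    [0,0,-0.1,0,0],
    [0,0,0,0,0],
  ],
)

```text
time: 4.3
ee_pos: [0.4768, 0.1215, 0.0414]
eef_rot: [-0.005, 0.975, 0.222, -0.001]
wrist_force: [0.1, -0.5, -0.7]
gripper_width: 0.0
```

```bash
python3 - <<'E'
from h import *
from workcell import *
o=observe();d=get_image("scene");print(o["wrist_force"],o["ee_pos"])
im=d["pixels"][205:265,270:350,::-1];cv2.imwrite("pics/c3.png",cv2.resize(im,None,fx=9,fy=9,interpolation=0))
E
```

```text
[ 0.08251272 -0.50474126 -0.67528983] [0.47678568 0.12152836 0.04136871]
```

View pics/c3.png

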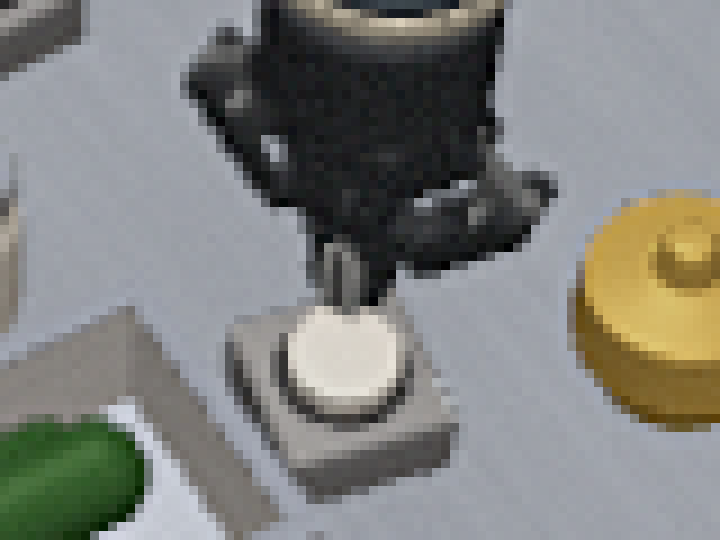

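No contact force at a reported z of 0.041, and the image agrees the tip is still above the key, at about (308,239). The visible tip sits roughly 30–40 mm above the reported TCP. I'll check that offset with the start image before going further.

```bash
python3 - <<'E'
from h import *
from workcell import *
d=dict(np.load("scene0.npz"))
P=np.array([0.2908,-.6086,.1912])
pp=cv2.projectPoints(np.array([P,P+[0,0,.04]]),d["rvec"],d["tvec"],d["mtx"],d["D"])[0][:,0];print(pp)
im=np.ascontiguousarray(d["pixels"][10:80,200:290,::-1]);im=cv2.resize(im,None,fx=8,fy=8,interpolation=0)
for p in pp: cv2.circle(im,tuple(int(x) for x in ((p-[200,10])*8+4)),4,(0,0,255),-1)
d=get_image("scene");o=observe();P=o["ee_pos"];pp=cv2.projectPoints(np.array([P,P+[0,0,.04]]),d["rvec"],d["tvec"],d["mtx"],d["D"])[0][:,0]
i2=cv2.resize(d["pixels"][195:265,265:355,::-1],None,fx=8,fy=8,interpolation=0)
for p in pp: cv2.circle(i2,tuple(int(x) for x in ((p-[265,195])*8+4)),4,(0,0,255),-1)
cv2.imwrite("pics/c4.png",cv2.resize(np.hstack([im,i2]),(800,312)))
E
```

```text
[[239.13230216  68.81602755]
 [238.51899705  59.49770711]]
```

View pics/c4.png

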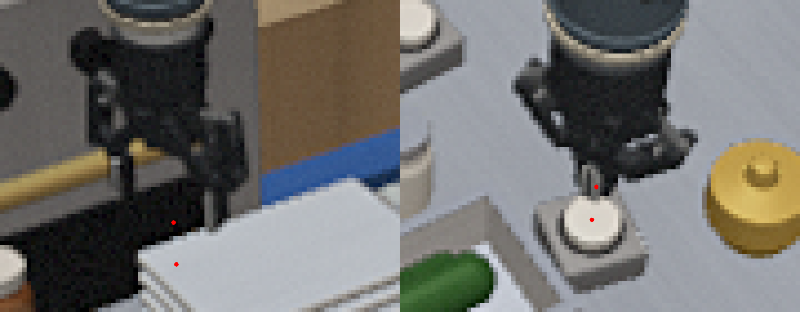

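In both images the finger ends lie about 30 mm above the reported TCP, and x and y are consistent. So contact should come lower than the reported z suggests. I'll keep descending on force feedback.

Call:
carry_out(
  deltas=[
    [0,0,-0.2,0,0],
    [0,0,-0.2,0,0],
    [0,0,-0.2,0,0],
    [0,0,-0.2,0,0],
    [0,0,0,0,0],
  ],
)

```text
time: 4.9
ee_pos: [0.4769, 0.1215, 0.0329]
eef_rot: [-0.005, 0.975, 0.222, -0.001]
wrist_force: [-0.2, -0.5, 0.0]
gripper_width: 0.0
```

Call:
carry_out(
  deltas=[
    [0,0,-0.2,0,0],
    [0,0,-0.2,0,0],
    [0,0,-0.2,0,0],
  ],
)

```text
time: 5.2
ee_pos: [0.4771, 0.1216, 0.0266]
eef_rot: [-0.005, 0.975, 0.222, -0.001]
wrist_force: [0.4, 0.0, -0.5]
gripper_width: 0.0
```

Call:
carry_out(
  deltas=[
    [0,0,-0.2,0,0],
    [0,0,-0.2,0,0],
  ],
)

```text
time: 5.4
ee_pos: [0.477, 0.1216, 0.0222]
eef_rot: [-0.005, 0.975, 0.222, -0.001]
wrist_force: [-0.8, -0.0, -0.6]
gripper_width: 0.0
```

```bash
python3 - <<'E'
from h import *
from workcell import *
o=observe();d=get_image("scene");print(o["wrist_force"],o["ee_pos"])
im=d["pixels"][205:265,270:350,::-1];cv2.imwrite("pics/c5.png",cv2.resize(im,None,fx=9,fy=9,interpolation=0))
E
```

```text
[-0.77609654 -0.04708544 -0.62053125] [0.47703709 0.1215882  0.02216102]
```

View pics/c5.png

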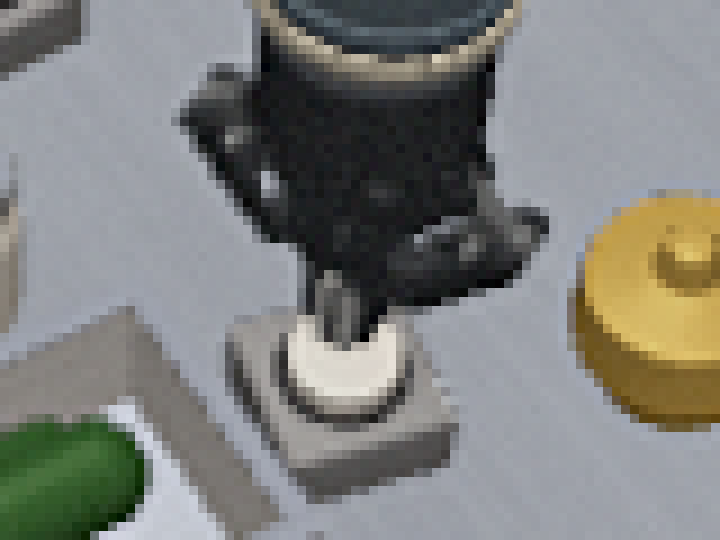

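The tip, at about row 243, now overlaps the back half of the key and there is still no force. Continuing in 2 mm steps.

Call:
carry_out(
  deltas=[
    [0,0,-0.2,0,0],
    [0,0,-0.2,0,0],
    [0,0,-0.2,0,0],
  ],
)

```text
time: 5.75
ee_pos: [0.477, 0.1216, 0.0155]
eef_rot: [-0.005, 0.975, 0.222, -0.001]
wrist_force: [-0.7, -0.5, 1.0]
gripper_width: -0.0002
```

Call:
carry_out(
  deltas=[
    [0,0,-0.2,0,0],
  ],
)

```text
time: 5.85
ee_pos: [0.477, 0.1216, 0.0133]
eef_rot: [-0.005, 0.975, 0.222, -0.001]
wrist_force: [-0.8, 0.8, -0.0]
gripper_width: 0.0003
```

Call:
carry_out(
  deltas=[
    [0,0,-0.2,0,0],
  ],
)

```text
time: 5.95
ee_pos: [0.477, 0.1216, 0.0111]
eef_rot: [-0.005, 0.975, 0.222, -0.001]
wrist_force: [-0.8, -0.1, -0.6]
gripper_width: -0.0003
```

Call:
carry_out(
  deltas=[
    [0,0,-0.2,0,0],
  ],
)

```text
time: 6.05
ee_pos: [0.477, 0.1216, 0.0089]
eef_rot: [-0.005, 0.975, 0.222, -0.001]
wrist_force: [0.6, -0.9, 1.1]
gripper_width: 0.0001
```

Call:
carry_out(
  deltas=[
    [0,0,-0.2,0,0],
  ],
)

```text
time: 6.15
ee_pos: [0.477, 0.1216, 0.0068]
eef_rot: [-0.005, 0.975, 0.222, -0.001]
wrist_force: [-0.2, 0.2, 0.4]
gripper_width: 0.0001
```

```bash
python3 - <<'E'
from h import *
from workcell import *
o=observe();d=get_image("scene");print(o["wrist_force"],o["ee_pos"])
im=d["pixels"][205:265,270:350,::-1];cv2.imwrite("pics/c6.png",cv2.resize(im,None,fx=9,fy=9,interpolation=0))
E
```

```text
[-0.22408743  0.1912902   0.38499695] [0.47702422 0.12161656 0.00677661]
```

View pics/c6.png

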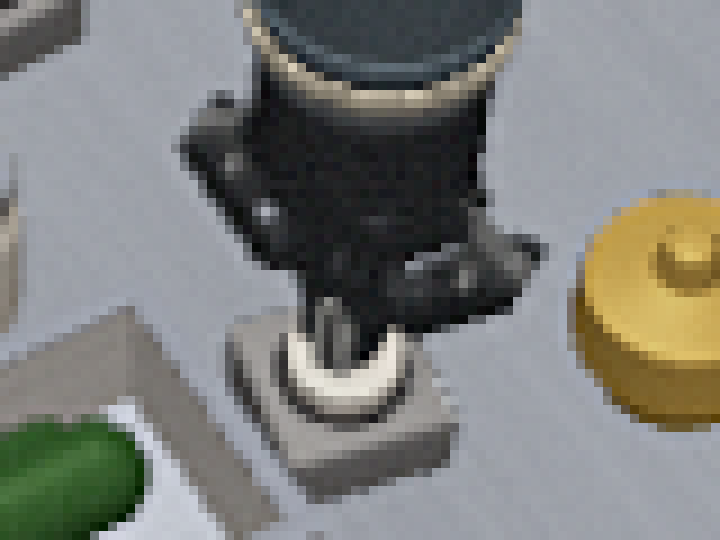

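Call:
carry_out(
  deltas=[
    [0,0,-0.2,0,0],
  ],
)

```text
time: 6.3
ee_pos: [0.477, 0.1216, 0.0045]
eef_rot: [-0.005, 0.975, 0.222, -0.001]
wrist_force: [-0.2, -0.4, 3.9]
gripper_width: 0.0001
```

Contact: 3.9 N at a reported z of 0.0045, so the tip is about 38 mm above the reported TCP. I'll press on.

Call:
carry_out(
  deltas=[
    [0,0,-0.2,0,0],
  ],
)

```text
time: 6.4
ee_pos: [0.477, 0.1216, 0.0024]
eef_rot: [-0.005, 0.975, 0.222, -0.001]
wrist_force: [-1.4, 0.5, 3.9]
gripper_width: 0.0001
```

Call:
carry_out(
  deltas=[
    [0,0,-0.1,0,0],
  ],
)

```text
time: 6.5
ee_pos: [0.477, 0.1216, 0.0014]
eef_rot: [-0.005, 0.975, 0.222, -0.001]
wrist_force: [-0.7, -0.1, 3.1]
gripper_width: 0.0003
```

Call:
carry_out(
  deltas=[
    [0,0,-0.1,0,0],
  ],
)

```text
time: 6.6
ee_pos: [0.477, 0.1216, 0.0003]
eef_rot: [-0.005, 0.975, 0.222, -0.001]
wrist_force: [-0.2, -0.1, 3.3]
gripper_width: -0.0
```

Call:
carry_out(
  deltas=[
    [0,0,-0.1,0,0],
  ],
)

```text
time: 6.7
ee_pos: [0.477, 0.1216, -0.0007]
eef_rot: [-0.005, 0.975, 0.222, -0.001]
wrist_force: [-0.8, 0.2, 3.3]
gripper_width: 0.0001
```

Call:
carry_out(
  deltas=[
    [0,0,-0.05,0,0],
  ],
)

```text
time: 6.8
ee_pos: [0.477, 0.1216, -0.0012]
eef_rot: [-0.005, 0.975, 0.222, -0.001]
wrist_force: [-1.1, -0.0, 3.5]
gripper_width: 0.0002
```

Call:
carry_out(
  deltas=[
    [0,0,-0.05,0,0],
  ],
)

```text
time: 6.9
ee_pos: [0.477, 0.1216, -0.0017]
eef_rot: [-0.005, 0.975, 0.222, -0.001]
wrist_force: [-0.4, 0.0, 2.7]
gripper_width: -0.0002
```

Call:
carry_out(
  deltas=[
    [0,0,-0.05,0,0],
  ],
)

```text
time: 7.0
ee_pos: [0.477, 0.1216, -0.0022]
eef_rot: [-0.005, 0.975, 0.222, -0.001]
wrist_force: [-2.8, -0.8, 11.5]
gripper_width: -0.0002
```

The force jumped to 11.5 N at a reported z of −0.0022, so the key is at its stop after about 7 mm of travel. I'll lift and cross to the tomato timer.

Call:
carry_out(
  deltas=[
    [0,0,1,0,0],
    [0,0,3,0,0],
    [0,0,3,0,0],
    [0,0,3,0,0],
    [0,0,2,0,0],
    [0,-4,0,0,0],
    [0,-4,0,0,0],
    [0,-4,0,0,0],
    [0,-4,0,0,0],
    [0,-4,0,0,0],
    [0,-4,0,0,0],
    [0,-4,0,0,0],
    [0,-4,0,0,0],
    [0,-3,0,0,0],
    [0,-2,0,0,0],
    [0,0,0,0,0],
    [0,0,0,0,0],
  ],
)

```text
time: 8.7
ee_pos: [0.4737, -0.2615, 0.132]
eef_rot: [-0.004, 0.975, 0.224, 0.003]
wrist_force: [-0.1, 0.5, 0.0]
gripper_width: 0.0001
```

```bash
python3 - <<'E'
from h import *
from workcell import *
o=observe();print(o["wrist_force"],o["ee_pos"])
d=get_image("scene");keys(d,S["scene"],thr=150,r=9)
im=d["pixels"][140:320,200:380,::-1];cv2.imwrite("pics/c7.png",cv2.resize(im,None,fx=3.3,fy=3.3,interpolation=0))
E
```

```text
[-0.11003595  0.53272333  0.00997793] [ 0.47368264 -0.2614718   0.13199805]
square [323 301  14  14 145] [329.3 307.4] [0.5516 0.3273 0.044 ]
cour [302 240  12  11 104] [307.5 245.2] [0.4813 0.1267 0.044 ]
empty [261 195  12   9  89] [266.4 198.8] [ 0.4885 -0.0992  0.044 ]
round [225 154  19  11 129] [233.7 158.3] [ 0.4863 -0.3265  0.044 ]
```

View pics/c7.png

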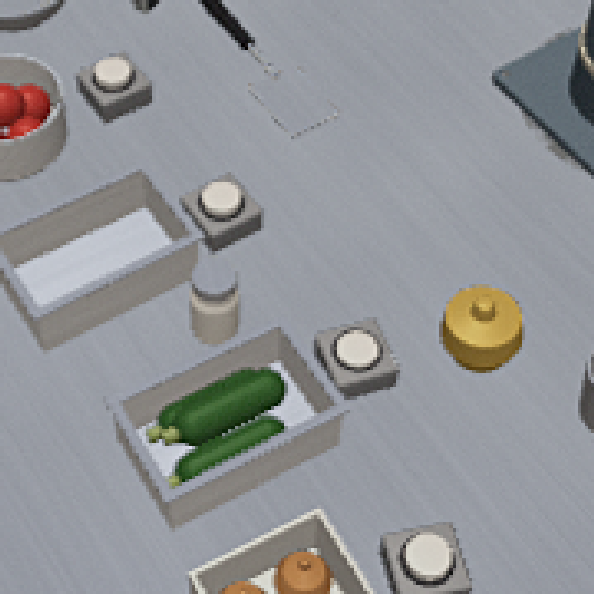

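The picture shows the courgette key at (358,348) sitting visibly lower, and its timer unmoved. Now over the tomato timer.

Call:
carry_out(
  deltas=[
    [0.5,-2,0,0,0],
    [0.5,-2,0,0,0],
    [0.4,-1.2,0,0,0],
    [0.1,-0.2,0,0,0],
    [0,0,-2,0,0],
    [0,0,-3,0,0],
    [0,0,-2,0,0],
    [0,0,-1,0,0],
    [0,0,0,0,0],
    [0,0,0,0,0],
  ],
)

```text
time: 9.75
ee_pos: [0.4928, -0.3039, 0.0524]
eef_rot: [-0.006, 0.973, 0.231, 0.005]
wrist_force: [-0.1, 0.5, 0.7]
gripper_width: 0.0
```

Call:
carry_out(
  deltas=[
    [-0.2,-1.5,-1,0,0],
    [0,0,-1,0,0],
    [0,0,-1,0,0],
    [0,0,0,0,0],
  ],
)

```text
time: 10.15
ee_pos: [0.4919, -0.3212, 0.0225]
eef_rot: [-0.005, 0.973, 0.231, 0.007]
wrist_force: [-0.0, -0.7, 0.8]
gripper_width: -0.0001
```

```bash
python3 - <<'E'
from h import *
from workcell import *
o=observe();d=get_image("scene");print(o["wrist_force"],o["ee_pos"])
im=d["pixels"][125:185,195:275,::-1];cv2.imwrite("pics/c8.png",cv2.resize(im,None,fx=9,fy=9,interpolation=0))
E
```

```text
[-0.03659778 -0.69643789  0.77584125] [ 0.49192114 -0.32117224  0.02249352]
```

View pics/c8.png

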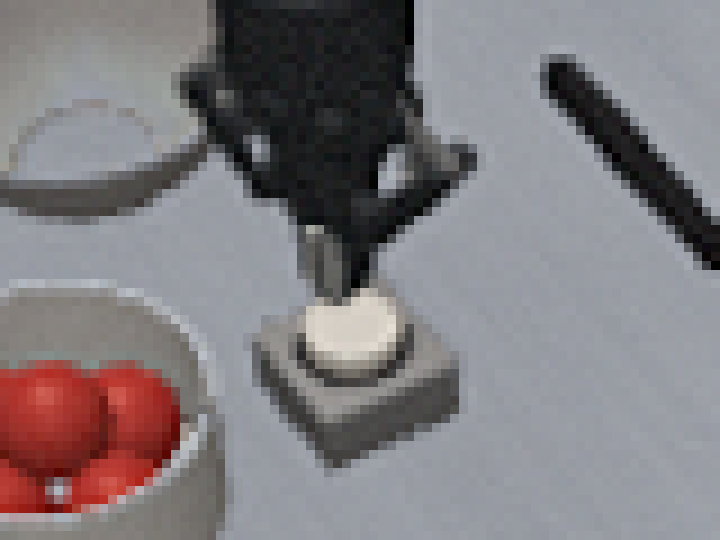

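The tip, at about px (232,158), is just above the tomato key and a touch to the left. I'll nudge +y and go down.

Call:
carry_out(
  deltas=[
    [-0.1,0.3,-0.4,0,0],
    [0,0,-0.4,0,0],
    [0,0,-0.3,0,0],
    [0,0,-0.2,0,0],
    [0,0,0,0,0],
  ],
)

```text
time: 10.7
ee_pos: [0.4917, -0.3173, 0.0095]
eef_rot: [-0.005, 0.973, 0.232, 0.007]
wrist_force: [0.3, 0.3, 0.1]
gripper_width: 0.0
```

Call:
carry_out(
  deltas=[
    [0,0,-0.2,0,0],
    [0,0,-0.2,0,0],
    [0,0,-0.1,0,0],
  ],
)

```text
time: 11.0
ee_pos: [0.4921, -0.3175, 0.0046]
eef_rot: [-0.004, 0.973, 0.232, 0.007]
wrist_force: [-0.5, 1.2, 4.1]
gripper_width: -0.0003
```

Call:
carry_out(
  deltas=[
    [0,0,-0.2,0,0],
    [0,0,-0.1,0,0],
    [0,0,-0.1,0,0],
  ],
)

```text
time: 11.3
ee_pos: [0.4921, -0.3174, 0.0007]
eef_rot: [-0.004, 0.973, 0.232, 0.007]
wrist_force: [-1.3, 0.1, 3.1]
gripper_width: 0.0003
```

Call:
carry_out(
  deltas=[
    [0,0,-0.1,0,0],
    [0,0,-0.05,0,0],
  ],
)

```text
time: 11.5
ee_pos: [0.4921, -0.3175, -0.0008]
eef_rot: [-0.004, 0.973, 0.232, 0.008]
wrist_force: [-0.5, 0.4, 2.5]
gripper_width: -0.0
```

Call:
carry_out(
  deltas=[
    [0,0,-0.05,0,0],
  ],
)

```text
time: 11.6
ee_pos: [0.4921, -0.3175, -0.0014]
eef_rot: [-0.004, 0.973, 0.232, 0.008]
wrist_force: [-0.7, 0.8, 3.4]
gripper_width: 0.0002
```

Call:
carry_out(
  deltas=[
    [0,0,-0.05,0,0],
  ],
)

```text
time: 11.7
ee_pos: [0.4921, -0.3175, -0.0019]
eef_rot: [-0.004, 0.973, 0.232, 0.008]
wrist_force: [-0.4, 0.9, 3.0]
gripper_width: -0.0002
```

Call:
carry_out(
  deltas=[
    [0,0,-0.05,0,0],
  ],
)

```text
time: 11.8
ee_pos: [0.4922, -0.3175, -0.0021]
eef_rot: [-0.004, 0.973, 0.232, 0.008]
wrist_force: [-2.8, 1.7, 12.3]
gripper_width: 0.0
```

At the stop again (12.3 N). Lifting and crossing to the onion timer.

Call:
carry_out(
  deltas=[
    [0,0,1,0,0],
    [0,0,3,0,0],
    [0,0,3,0,0],
    [0,0,3,0,0],
    [0,0,2,0,0],
    [0,4,0,0,0],
    [0,4,0,0,0],
    [0,4,0,0,0],
    [0,4,0,0,0],
    [0,4,0,0,0],
    [0,4,0,0,0],
    [0,4,0,0,0],
    [0,4,0,0,0],
    [0,4,0,0,0],
    [0,4,0,0,0],
    [0,4,0,0,0],
    [0,4,0,0,0],
    [0,2,0,0,0],
    [0,0,0,0,0],
    [0,0,0,0,0],
  ],
)

```text
time: 13.8
ee_pos: [0.4903, 0.2002, 0.1316]
eef_rot: [-0.002, 0.973, 0.23, 0.014]
wrist_force: [-0.1, -0.7, -0.6]
gripper_width: -0.0002
```

```bash
python3 - <<'E'
from h import *
from workcell import *
d=get_image("scene");keys(d,S["scene"],thr=150,r=9)
t=dict(np.load("top0.npz"));print("oil",ray(t,(148,180),.17))
im=d["pixels"][130:330,190:390,::-1];cv2.imwrite("pics/c9.png",cv2.resize(im,None,fx=3,fy=3,interpolation=0))
E
```

```text
square [320 301  17  15 162] [328.8 307.1] [0.5521 0.326  0.044 ]
cour [302 240  12  11 107] [307.6 245.1] [0.481  0.1268 0.044 ]
empty [258 193  15  11 111] [265.4 198. ] [ 0.4896 -0.1042  0.044 ]
round [225 154  19   7  79] [233.9 156. ] [ 0.4796 -0.3364  0.044 ]
oil [0.5964991  0.42245813 0.17      ]
```

View pics/c9.png

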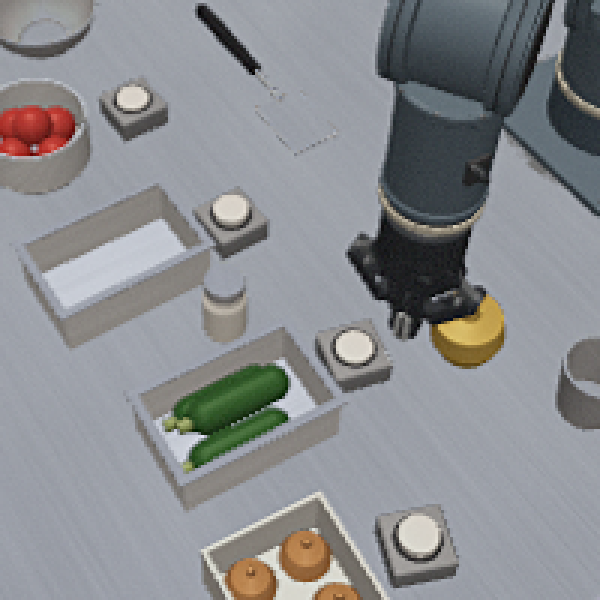

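The tomato key at (132,97) is down and its timer is unmoved; the empty pan's key at (231,210) is still up. The oil bottle is at about (0.597, 0.422), which leaves clearance. Moving above the onion timer.

Call:
carry_out(
  deltas=[
    [1,2,0,0,0],
    [1.5,3,0,0,0],
    [1.5,3,0,0,0],
    [1,2,0,0,0],
    [0.3,1,0,0,0],
    [0,0,0,0,0],
    [0,0,-1,0,0],
    [0,0,-2,0,0],
    [0,0,-2,0,0],
    [0,0,0,0,0],
  ],
)

```text
time: 14.85
ee_pos: [0.5466, 0.2927, 0.08]
eef_rot: [0.002, 0.976, 0.219, 0.013]
wrist_force: [-0.3, 0.1, -0.1]
gripper_width: -0.0
```

Call:
carry_out(
  deltas=[
    [0.1,1.5,0,0,0],
    [0.1,1.4,-1,0,0],
    [0,0,-2,0,0],
    [0,0,-1.5,0,0],
    [0,0,-1,0,0],
    [0,0,0,0,0],
  ],
)

```text
time: 15.45
ee_pos: [0.5498, 0.328, 0.0252]
eef_rot: [0.001, 0.976, 0.219, 0.015]
wrist_force: [0.5, -0.5, -0.6]
gripper_width: -0.0
```

```bash
python3 - <<'E'
from h import *
from workcell import *
o=observe();d=get_image("scene");print(o["wrist_force"],o["ee_pos"])
im=d["pixels"][265:335,290:370,::-1];cv2.imwrite("pics/c10.png",cv2.resize(im,None,fx=8,fy=8,interpolation=0))
E
```

```text
[ 0.51333351 -0.52295924 -0.55880463] [0.54975504 0.32796325 0.02523969]
```

View pics/c10.png

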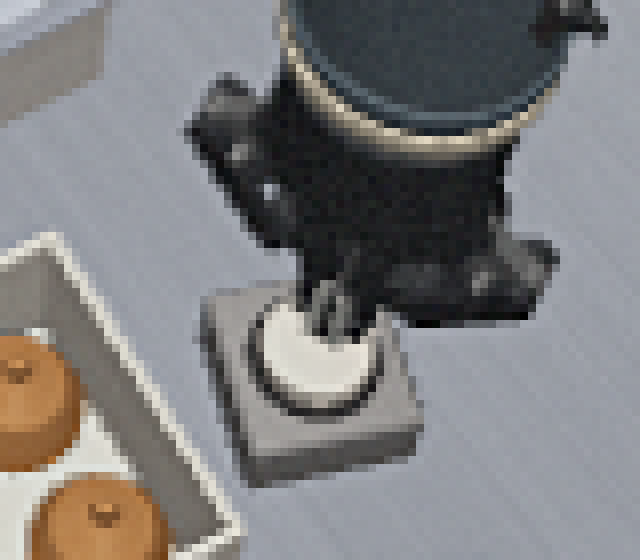

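The tip, at about px (332,307), is just above the onion key and about 2 px to the right. I'll nudge −y and go down.

Call:
carry_out(
  deltas=[
    [0.1,-0.3,-0.4,0,0],
    [0,0,-0.4,0,0],
    [0,0,-0.4,0,0],
    [0,0,-0.3,0,0],
    [0,0,0,0,0],
  ],
)

```text
time: 16.0
ee_pos: [0.5527, 0.3259, 0.0121]
eef_rot: [-0.0, 0.976, 0.219, 0.017]
wrist_force: [0.5, 0.1, -0.3]
gripper_width: -0.0001
```

Call:
carry_out(
  deltas=[
    [0,0,-0.3,0,0],
    [0,0,-0.2,0,0],
    [0,0,-0.2,0,0],
  ],
)

```text
time: 16.3
ee_pos: [0.553, 0.326, 0.0051]
eef_rot: [-0.0, 0.976, 0.219, 0.018]
wrist_force: [-0.1, 0.0, 3.5]
gripper_width: 0.0001
```

Call:
carry_out(
  deltas=[
    [0,0,-0.2,0,0],
    [0,0,-0.2,0,0],
  ],
)

```text
time: 16.5
ee_pos: [0.5531, 0.326, 0.0011]
eef_rot: [-0.0, 0.976, 0.219, 0.018]
wrist_force: [-1.2, -0.3, 3.5]
gripper_width: -0.0001
```

Call:
carry_out(
  deltas=[
    [0,0,-0.1,0,0],
    [0,0,-0.05,0,0],
  ],
)

```text
time: 16.7
ee_pos: [0.5531, 0.326, -0.0005]
eef_rot: [-0.0, 0.976, 0.219, 0.018]
wrist_force: [-0.6, -1.0, 2.7]
gripper_width: -0.0
```

Call:
carry_out(
  deltas=[
    [0,0,-0.05,0,0],
  ],
)

```text
time: 16.8
ee_pos: [0.5531, 0.326, -0.0009]
eef_rot: [-0.0, 0.976, 0.219, 0.018]
wrist_force: [-0.1, -0.0, 2.5]
gripper_width: 0.0002
```

Call:
carry_out(
  deltas=[
    [0,0,-0.05,0,0],
  ],
)

```text
time: 16.9
ee_pos: [0.5531, 0.326, -0.0014]
eef_rot: [-0.0, 0.976, 0.219, 0.018]
wrist_force: [-0.6, -1.0, 3.5]
gripper_width: 0.0002
```

Call:
carry_out(
  deltas=[
    [0,0,-0.05,0,0],
  ],
)

```text
time: 17.0
ee_pos: [0.5531, 0.326, -0.0018]
eef_rot: [-0.0, 0.976, 0.219, 0.018]
wrist_force: [-1.5, -0.5, 6.6]
gripper_width: 0.0005
```

Call:
carry_out(
  deltas=[
    [0,0,-0.05,0,0],
  ],
)

```text
time: 17.1
ee_pos: [0.5531, 0.326, -0.0019]
eef_rot: [-0.0, 0.976, 0.219, 0.018]
wrist_force: [-2.9, -2.3, 11.0]
gripper_width: 0.0
```

At the stop (11 N). Lifting clear and moving back to the right for a last look.

Call:
carry_out(
  deltas=[
    [0,0,1,0,0],
    [0,0,3,0,0],
    [0,0,3,0,0],
    [0,0,3,0,0],
    [0,0,2,0,0],
    [-1,-3,0,0,0],
    [-1,-3,0,0,0],
    [-1,-3,0,0,0],
    [-1,-3,0,0,0],
    [0,0,0,0,0],
    [0,0,0,0,0],
    [0,0,0,0,0],
  ],
)

```text
time: 18.3
ee_pos: [0.5117, 0.2042, 0.1272]
eef_rot: [-0.002, 0.975, 0.22, 0.021]
wrist_force: [-0.5, 0.8, -0.0]
gripper_width: -0.0003
```

```bash
python3 - <<'E'
from h import *
from workcell import *
o=observe();print(o["wrist_force"],o["ee_pos"],np.abs(o["joint_vel"]).max())
d=get_image("scene")
S["scene"].update(square=(329,309),cour=(308,246),round=(234,164))
keys(d,S["scene"],thr=150,r=8)
d0=dict(np.load("scene0.npz"))
a,b=[cv2.resize(x["pixels"][140:340,200:380,::-1],None,fx=2.2,fy=2.2,interpolation=0) for x in(d0,d)]
cv2.imwrite("pics/c11.png",np.hstack([a,b]))
E
```

```text
[-0.47717379  0.80450009 -0.00404787] [0.51173399 0.20415955 0.12716464] 0.010712920528579967
square [322 303  14  13 140] [328.9 308.8] [0.555  0.3301 0.044 ]
cour [302 240  12  11 107] [307.6 245.1] [0.481  0.1268 0.044 ]
empty [259 194  14  10 100] [265.9 198.4] [ 0.4892 -0.1014  0.044 ]
round [229 158  10   9  66] [233.6 162. ] [ 0.4961 -0.31    0.044 ]
```

View pics/c11.png

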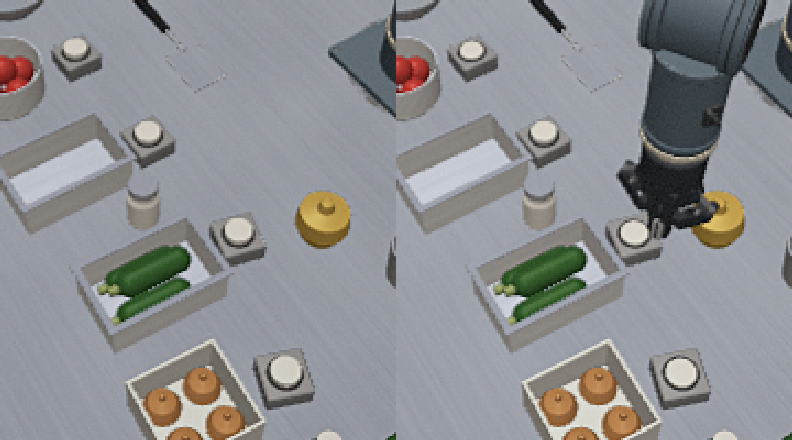

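Compared with the start image (left), the three pressed keys sit 1.4–1.5 px lower. The empty pan's key hasn't changed, the timers and bystanders are where they were, and the arm is clear. Handing in.

```bash
python3 -c "
from workcell import *
print(hand_in())"
```

```text
the job is handed in; nothing more can be done
None
```

I pressed the three keys in order (courgettes, tomatoes, onions) with closed fingers, and handed the job in at about 18 s of the 48 s allowed. No verdict was reported.

- **Pressing:** Each key moved with about 3–4 N over roughly 7 mm until it hit its stop. Peak readings were 11.5, 12.3 and 11.0 N, under the 25 N limit.
- **Last picture:** The three keys sit about 1.5 px lower than at the start, which fits 7 mm of travel. The empty pan's key is still up. No timer had visibly moved, nor had anything else in the part of the scene picture I compared. I did not check the oil bottle, the loose courgette or the whole bowl and cup there. The arm was clear, with no contact force.
- **Disagreements:** The finger ends were about 39 mm above the reported TCP height, so I found contact by force and picture instead of the reported height. The two cameras differed by up to about 4 mm on the three pressed keys' positions, small against the 40 mm key.

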